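Stow three lures in the sloped tray and shut its lid

ROBOT

A 6-joint arm with a two-finger parallel gripper is mounted at the origin on the work surface. World frame = base frame: x ahead of the robot, y to its left, z up, the work surface at z = 0. Lengths are in m, angles in rad, forces in N, time in s.
With the tool pointing down it reaches from about 0.3 to 0.775 m from the base axis. Payload 14.6 kg.
Tool frame: the origin (TCP) lies midway between the tips of the shut fingers; the grasp point (between the pads) lies 19 mm behind it (tcp_to_grasp is the distance from the TCP to the grasp point, in m); z points along the fingers, y is the line along which they close (so a half turn about z gives the same grasp; the last joint's range is limited). The gripper opens to 94 mm and grips with 3 to 60 N. Pads are 16 mm wide; open, the fingers measure 119 mm over their backs; the gripper's body (75 mm by 177 mm) begins 78 mm behind the grasp point.
Start: joints at [-1.236, 0.3, 1.521, -0, 1.321, -0.067], TCP at [0.215, -0.506, 0.205] pointing down, gripper open.
Joint ranges: [-3.03, 3.03], [-0.79, 2.21], [0.23, 2.52], [-1.04, 4.18], [0, 3.07], [-2.55, 2.55]. Speed limits (rad/s): [2.22, 2.22, 2.57, 3.14, 3.14, 3.14].

INTERFACE

Orientations are given as [roll, pitch, yaw] about the fixed x, y, z axes, in that order (R = Rz(yaw) Ry(pitch) Rx(roll)).
In Python, from station import * gives the robot as it stands.
- The arm moves only by the tool send_rows, never from a script. Its argument "motion" is a list of rows, each a list of 3 entries, a list of its own where there are three numbers: the shift along the tool's x, y, z in units of 0.03 m (1.0 is 0.03 m), then the turn, a rotation vector about the tool's x, y, z in units of 0.12 rad (1.0 is 0.12 rad), then the opening, from -1 (shut) to 1 (fully open). In form: [[[x, y, z], [rx, ry, rz], grip], ...]. A call has 1 to 12 rows; each row shifts and turns the commanded pose from where the row before left it, along the tool's axes as they then stand; what a row does not reach is not made up. A row lasts 1/10 s, in which the tool goes at most 50 mm and 8.59 degrees, less where a joint would pass 70% of its speed; a pose out of reach is approached as far as the arm can. A call with a number of a shift or a turn outside -1 to 1 is refused whole. A call with a gripper value outside its range is refused whole. The fingers move at their own pace and stop on an object; "squeeze" is the grip in N (left out, the last holds). Time passes only in rows, so rows that do not move let the fingers close. It gives the time, the measured TCP pose, the force, the opening and the grip force at its end, in the units of the state.
- get_obs(): the state, without advancing time (a new reading comes with each control period).
- camera(name): name is "side" or "top"; returns a dict with "pixels" (400x640x3 uint8, red, green, blue), "depth" (400x640 float32, m along the optical axis (not along the pixel's ray), 0 where there is no reading), "fx", "fy", "cx", "cy" (pixels), "dist" ([k1, k2, p1, p2, k3] as OpenCV has them; the pictures are not rectified), "rvec" (rotation vector, rad) and "tvec" (3), from world to camera coordinates, as OpenCV has them. Camera axes: x right, y down, z forward; pixel columns grow to the right and rows downward; lengths in m; the calibration is good to about 2 mm. A picture is of the moment at which its call begins.
- hand_in(): hands the job in; it is judged then, once.
The state is a dict: "time_s": time; "qpos": joint angles; "joint_vel": joint speeds; "tau": joint torques, N m; "ee_pos": TCP position; "eef_rot": TCP orientation; "force": force on the tool from outside, world axes, zero at the start; "moment": the same for the moment, N m; "grip_width": finger opening in m; "grip_force": force on a finger pad.
Only numpy, scipy, OpenCV 4.12 (cv2) and the standard library are available. Lean on these libraries where they do the work, as an engineer would, in place of code of your own. Each camera call takes 0.05 s, during which the arm holds its last target. There are 200 camera calls.

TASK

Put the lures away one at a time in the sloped green tray: the silver spoon in the pocket behind the white marker, the blue squid jig in the pocket behind the blue marker and the grey stone sinker in the pocket behind the red marker, each lying lengthwise down its pocket. When all three are in, swing the orange lid fully shut over them, and leave the red plug lure, the jar, the bait tin and the mug where they are.

Things in the scene. Friction and masses are not known exactly. Their poses are not given: they have to be found in the camera images.
- rack: Grey stand under the tray, fixed, turned with the tray. Origin on the table under the tray's origin; x away from the robot, y across, z up. It reaches 128 mm towards the robot, 72 mm away from it and 85 mm to each side; its front ledge, with the markers, is 15 mm high.
- tray: Green tray fixed on the stand, 130 (x) by 160 (y) mm, low edge to the robot. Origin: centre of its underside, 55 mm above the table. Its x runs up the 30 degree slope away from the robot, y across, z out of the pockets, leaning 30 degrees to the robot. Rim at z = 34 mm, floor and walls 4 mm. Three pockets 122 (x) by 48 (y) mm, 30 deep, centred at x = 0, y = -52, 0, 52 mm.
- tray_mouth (a point): Centre of the tray's mouth: middle pocket, 34 mm along the tray's z from its origin. The open lid stands up from the tray's far edge and leans over the pockets, so a gripper must come in tilted, about along the tray's z axis.
- lid (a joint): Lid angle in rad: 0 = shut flat on the rim, starts at 1.68 to 1.85 (open), stop at 1.95. Its hinge runs along y at tray x = 65, z = 34 mm. The stiff hinge (0.22 N m, about 2 N at the strip) holds the lid at any angle.
- lid_edge (a point): Orange lid of bars, 160 mm wide, 6 mm thick, 135 mm from hinge to free edge, 120 g; the outer 34 mm is a solid strip. This point: middle of that strip on the lid's outer face (upper face when shut), 118 mm from the hinge. Closed fingers can push the strip over from behind (its far side) and down.
- mark_white: White marker block 22 x 40 x 14 mm, fixed on the ledge of the stand in front of the low end of one pocket; that pocket is the spoon's. Origin: centre of its underside; its x and y axes run level, as those of the stand: the pocket centre lies straight behind it, with the same tray y. Which marker stands at which pocket varies.
- mark_blue: Blue marker block, likewise; its pocket is the squid jig's.
- mark_red: Red marker block, likewise; its pocket is the sinker's.
- spoon: Silver heavy jigging spoon lying on the table, body 98 mm long along its x and 26 mm wide (y), 24 mm thick in the middle 70 mm, a thin brass ring at one end. Origin: centre of the underside. 100 g. Either end may lie uphill in the pocket.
- spoon_mid (a point): Middle of the spoon, 12 mm above its underside.
- squid: Blue hard-bodied squid jig lying on the table, 107 mm long along its x (tentacles to -x), body 24 mm wide (y) and 24 mm thick from x = -27 to 39 mm, thin 34 mm wide fins (look only) at x = 18 to 42 mm. Origin: underside, near the middle. 80 g. Either end may lie uphill.
- squid_mid (a point): Squid jig's middle, 12 mm above its underside.
- sinker: Grey stone sinker lying on the table, rounded, 76 mm long along its x, 28 mm wide (y), 26 mm thick, with a wire eye at one end (88 mm over all). Origin: centre of the underside. 130 g. Either end may lie uphill.
- sinker_mid (a point): Middle of the sinker, 13 mm above its underside.
- plug: Red plug lure, 60 x 18 x 20 mm, along its x, lying on the table: not part of the job. Origin: underside.
- jar: Jar 60 mm across and 85 mm high, green cap: not part of the job. Origin: underside.
- tin: Flat aluminium bait tin 70 mm across, 25 mm high: not part of the job. Origin: underside.
- mug: Blue mug 80 mm across, 90 mm high, at the left: not part of the job. Origin: underside.
There are look-alikes about, which are no part of the job. Of the things that look like the squid, take the one that is farthest to the robot's right at the start.

How it is judged:
By the outcome, as a careful person would: the job done as asked, in the order asked, and still so for the second after the job is handed in, with the robot touching nothing.
It also fails if it takes over 72 s, if anything falls off the work surface, if the arm or the gripper's body presses on something with over 40 N, if the wrist force passes 120 N, or if a joint passes its speed limit or range.

## Working session

There is one attempt and no reset: what is moved stays moved. The work goes in short steps, Python scripts to look and compute and a tool call to move; the robot and the scene stay as the last step left them, time stands still between calls to the robot, and variables do not carry over. Pictures are saved under pics/ and viewed, at most 14 in all, crops included, and the job is handed in when it is done.

Besides the shell and the picture viewer there is one more tool, called after "Request:" as a command line: name --argument value ..., lists and objects as JSON in quotes. send_rows: Moves the arm, as the interface text tells. Its arguments: {"type":"object","properties":{"motion":{"type":"array"},"squeeze":{"type":"number"}},"required":["motion"]}

```bash
mkdir -p pics; ls
cat > h.py <<'E'
from station import *
import numpy as np, cv2, pickle
from scipy.spatial.transform import Rotation as R
def shot(n,name):
    c=camera(n); pickle.dump(c,open(f'pics/{name}.pkl','wb')); cv2.imwrite(f'pics/{name}.png',c['pixels'][:,:,::-1]); return c
def ld(name): return pickle.load(open(f'pics/{name}.pkl','rb'))
def K(c): return np.array([[c['fx'],0,c['cx']],[0,c['fy'],c['cy']],[0,0,1.]])
def cloud(c):
    h,w=c['depth'].shape; u,v=np.meshgrid(np.arange(w),np.arange(h))
    p=cv2.undistortPoints(np.stack([u,v],-1).reshape(-1,1,2).astype(float),K(c),np.array(c['dist'],float)).reshape(h,w,2)
    P=np.dstack([p,np.ones((h,w))])*c['depth'][...,None]
    Rm=cv2.Rodrigues(np.array(c['rvec'],float))[0]
    W=(P-np.array(c['tvec']).ravel())@Rm
    W[c['depth']==0]=np.nan
    return W
E
python3 - <<'E'
from h import *
shot('top','t0');shot('side','s0')
print(get_obs())
E
```

```text
pics
{'time_s': 0.1, 'qpos': array([-1.23562222e+00,  3.00400892e-01,  1.52151686e+00, -8.96867088e-06,
        1.32068018e+00, -6.66309148e-02]), 'joint_vel': array([ 4.87122527e-04, -2.46939790e-05,  3.29239676e-04,  1.46516229e-03,
        1.58246899e-03, -1.31434566e-03]), 'tau': array([ 1.33249112e-03, -5.32642865e+01, -3.53285193e+01,  7.09897815e-02,
        2.35075696e-02, -4.98699228e-05]), 'ee_pos': array([ 0.21499785, -0.50598732,  0.204952  ]), 'eef_rot': array([-3.14058902e+00, -5.82653513e-05,  4.01807214e-01]), 'force': array([ 0.59655561, -0.16890853, -1.17025175]), 'moment': array([-0.01234563,  0.03784114,  0.00036772]), 'grip_force': 0.0, 'grip_width': 0.09417374847636201}
```

View pics/t0.png

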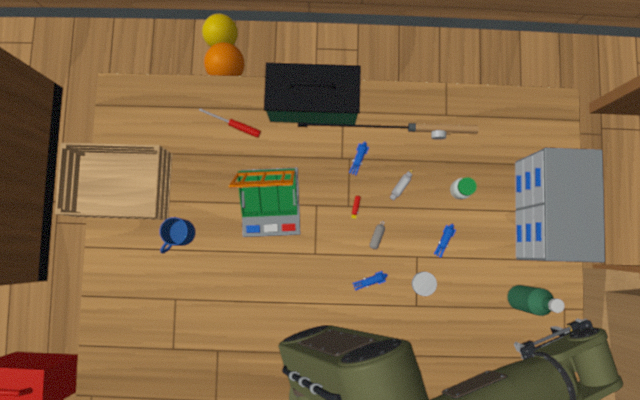

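View pics/s0.png

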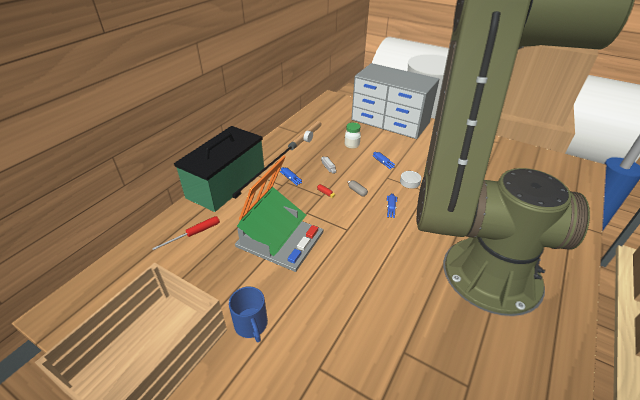

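The top view shows squid candidates at (359,158), (370,281) and (445,240). The rightmost is the one at (445,240). The spoon is at (401,185), the sinker at (377,236), and the markers run blue, white, red from left to right at row 228.

Run:
```python
from h import *
c=ld('t0'); im=cv2.imread('pics/t0.png')[140:300,225:485]
cv2.imwrite('pics/t0c.png',cv2.resize(im,None,fx=3,fy=3,interpolation=cv2.INTER_CUBIC))
W=cloud(c)
hsv=cv2.cvtColor(c['pixels'],cv2.COLOR_RGB2HSV)
np.set_printoptions(precision=4,suppress=True)
for n,(u0,u1,v0,v1) in dict(spoon=(385,417,167,203),sinker=(366,390,218,253),squid=(430,462,220,260),plug=(346,366,192,220),jar=(448,478,175,201),tin=(410,440,270,298),mug=(158,197,215,253),sq2=(346,372,140,176),sq3=(350,390,268,294)).items():
    P=W[v0:v1,u0:u1].reshape(-1,3); m=P[:,2]>0.007; Q=P[m]
    ctr,sz,a=cv2.minAreaRect(Q[:,:2].astype(np.float32))
    d=np.linalg.svd(Q[:,:2]-Q[:,:2].mean(0),full_matrices=False)[2][0]
    print(n,m.sum(),'rect',np.array(ctr),np.array(sz),'mean',Q.mean(0),'ang',np.degrees(np.arctan2(d[1],d[0])),'zmax',np.percentile(Q[:,2],[50,95]))
for n,(u0,u1,v0,v1) in dict(b=(247,259,226,233),w=(265,277,225,231),r=(284,296,224,230)).items():
    print(n,np.nanmedian(W[v0:v1,u0:u1].reshape(-1,3),0))
print('table',np.nanmedian(W[255:265,300:340,2]))
P=W[165:240,232:305].reshape(-1,3)
for z0,z1 in ((.01,.02),(.02,.035),(.04,.15),(.17,.3)):
    Q=P[(P[:,2]>z0)&(P[:,2]<z1)]; r=cv2.minAreaRect(Q[:,:2].astype(np.float32)); print(z0,len(Q),r, Q.min(0),Q.max(0))
```

```text
spoon 276 rect [ 0.6252 -0.1904] [0.1027 0.0862] mean [ 0.62   -0.1862  0.0219] ang 145.89071450853146 zmax [0.023  0.0292]
sinker 265 rect [ 0.4694 -0.121 ] [0.0608 0.0993] mean [ 0.4687 -0.1182  0.0226] ang 162.40047130522717 zmax [0.0238 0.0298]
squid 318 rect [ 0.4627 -0.3284] [0.1087 0.0885] mean [ 0.464  -0.3193  0.0193] ang 156.65310405934412 zmax [0.0202 0.0277]
plug 145 rect [ 0.5561 -0.0517] [0.0751 0.0506] mean [ 0.5537 -0.0531  0.0177] ang 168.99489160758353 zmax [0.0184 0.0253]
jar 468 rect [ 0.6077 -0.3652] [0.0804 0.0635] mean [ 0.6119 -0.3588  0.069 ] ang 79.08394516726489 zmax [0.0827 0.0896]
tin 493 rect [ 0.3326 -0.2643] [0.0804 0.0763] mean [ 0.3329 -0.2582  0.0245] ang -114.96597760394287 zmax [0.0249 0.0304]
mug 831 rect [0.4578 0.4721] [0.1093 0.1122] mean [0.4601 0.4663 0.0495] ang -84.3977168283327 zmax [0.0497 0.0927]
sq2 298 rect [ 0.6999 -0.0622] [0.0986 0.07  ] mean [ 0.7033 -0.0601  0.0201] ang 159.84428378031404 zmax [0.0211 0.0278]
sq3 319 rect [ 0.3337 -0.0982] [0.0614 0.1089] mean [ 0.338  -0.1023  0.0201] ang -69.49329197468819 zmax [0.021  0.0275]
b [0.4771 0.2451 0.0296]
w [0.4828 0.1928 0.0299]
r [0.4878 0.1377 0.0299]
table 0.0009343339870912016
0.01 821 ((0.5635446906089783, 0.21047760546207428), (0.20725667476654053, 0.1899246722459793), 4.227287292480469) [0.4561 0.1102 0.01  ] [0.666  0.2999 0.02  ]
0.02 627 ((0.5603958368301392, 0.19799694418907166), (0.19837991893291473, 0.16422595083713531), 1.963765025138855) [0.4594 0.1127 0.02  ] [0.6598 0.2782 0.0349]
0.04 1918 ((0.5803976058959961, 0.20146149396896362), (0.12955710291862488, 0.16200368106365204), 4.078665733337402) [0.5122 0.1188 0.04  ] [0.65   0.2828 0.1476]
0.17 402 ((0.5955571532249451, 0.20078685879707336), (0.0384562686085701, 0.15682099759578705), 4.414966106414795) [0.5733 0.1214 0.1705] [0.6163 0.2794 0.2503]
```

View pics/t0c.png

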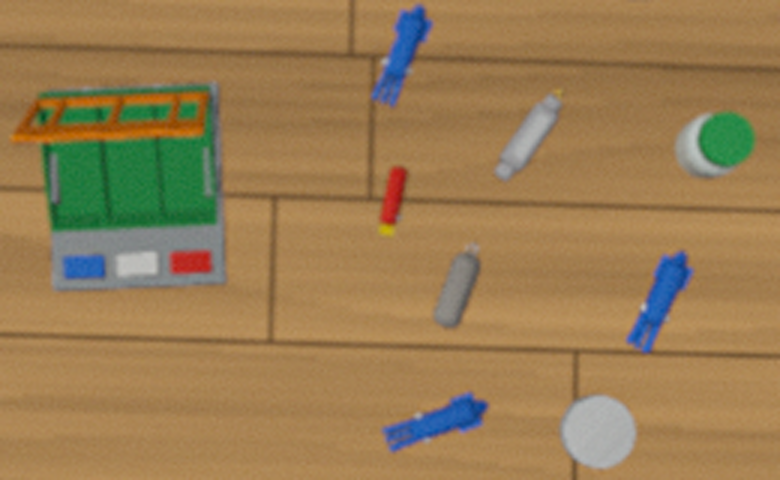

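The crop shows:
- **Markers:** blue (84,267), white (136,264), red (191,262).
- **Spoon:** (504,172) to (553,101), ring at upper right.
- **Sinker:** (447,322) to (467,254).
- **Squid:** tentacles (642,348), head (683,256).
- **Rack front corners:** (55,289) and (225,282).

```bash
cat >> h.py <<'E'
def ray(c,uv,z):
    p=cv2.undistortPoints(np.array(uv,float).reshape(-1,1,2),K(c),np.array(c['dist'],float)).reshape(-1,2)
    Rm=cv2.Rodrigues(np.array(c['rvec'],float))[0]; o=-Rm.T@np.array(c['tvec']).ravel()
    d=np.c_[p,np.ones(len(p))]@Rm
    return o+d*((z-o[2])/d[:,2])[:,None]
def obj(c,win,kind,z=.012):
    u0,u1,v0,v1=win; px=c['pixels'][v0:v1,u0:u1].astype(int)
    m=(px[...,2]-px[...,0]>25) if kind=='blue' else (px.max(-1)-px.min(-1)<28)
    n,l,s,_=cv2.connectedComponentsWithStats(m.astype(np.uint8)); k=1+np.argmax(s[1:,4]); vv,uu=np.nonzero(l==k)
    Q=ray(c,np.c_[uu+u0,vv+v0],z)[:,:2]; d=np.linalg.svd(Q-Q.mean(0),full_matrices=False)[2][0]
    if d[0]<0:d=-d
    n=np.array([-d[1],d[0]]); a=Q@d; b=Q@n
    mid=d*(a.min()+a.max())/2+n*(b.mean())
    return mid,np.arctan2(d[1],d[0]),np.ptp(a),np.ptp(b),Q.mean(0)
def rpose(): 
    o=get_obs(); return np.array(o['ee_pos']),R.from_euler('xyz',o['eef_rot'])
def plan(p,Rt):
    "units to reach pose p,Rt from present: shift if done before turning, turn vector"
    p0,R0=rpose(); print('t',get_obs()['time_s'],'p0',p0.round(4),'shift',(R0.inv().apply(np.array(p)-p0)/.03).round(2),'turn',((R0.inv()*Rt).as_rotvec()/.12).round(2),'shift after turn',(Rt.inv().apply(np.array(p)-p0)/.03).round(2))
E
python3 - <<'E'
from h import *
from scipy.optimize import least_squares
np.set_printoptions(precision=4,suppress=True)
c=ld('t0')
for n,w,k in (('spoon',(383,419,165,205),'g'),('sinker',(364,392,216,255),'g'),('squid',(428,464,218,262),'blue')): print(n,*obj(c,w,k))
f=lambda x,y:(225+(x-1)/3,140+(y-1)/3)
img=[f(55,289),f(225,282)]+[f(57,229),f(218,222)]+[f(84,267),f(136,264),f(191,262)]
zs=[.015,.015,.052,.052,.029,.029,.029]
W=np.array([ray(c,u,z)[0] for u,z in zip(img,zs)]);print(W)
loc=np.array([[-.128,.085],[-.128,-.085],[-.0733,.08],[-.0733,-.08],[0,.052],[0,0],[0,-.052]])
def T(q,l): return q[:2]+l@R.from_euler('z',q[2]).as_matrix()[:2,:2].T
def res(q):
    l=loc.copy(); l[4:,0]=q[3]; return (T(q,l)-W[:,:2]).ravel()
s=least_squares(res,[.57,.2,.08,-.11]);print(s.x,s.fun*1000)
# tray plane/lid refinement from depth
C=cloud(c); P=C[160:245,228:310].reshape(-1,3); col=c['pixels'][160:245,228:310].reshape(-1,3).astype(int)
q=s.x; L=(P[:,:2]-q[:2])@R.from_euler('z',q[2]).as_matrix()[:2,:2]; L=np.c_[L,P[:,2]]
o=(col[:,0]>170)&(col[:,2]<60)&(L[:,2]>.13)
l=L[o]-[.0393,0,.1169]; Lt=R.from_euler('y',-30,degrees=True)
t=Lt.inv().apply(l); print('lid n',o.sum(),'ang',np.percentile(np.arctan2(t[:,2],-t[:,0]),[10,50,90]),'r',np.hypot(t[:,0],t[:,2]).max(),'y',np.percentile(l[:,1],[1,99]))
g=(col[:,1]>col[:,0]+40)&(col[:,1]>col[:,2]+30); t=Lt.inv().apply(L[g]-[0,0,.055]); print('green tray z',np.percentile(t[:,2],[5,25,50,75,95]),np.percentile(t[:,1],[1,99]),np.percentile(t[:,0],[1,99]))
E
```

```text
spoon [ 0.6197 -0.1879] -0.5923165270542495 0.09648039741889358 0.025669724505657743 [ 0.6198 -0.1879]
sinker [ 0.4681 -0.1203] -0.3501480067549188 0.0758138895399933 0.024828754368123165 [ 0.4668 -0.1198]
squid [ 0.4621 -0.3205] -0.4413505058421391 0.10411168017069583 0.03336331337710276 [ 0.4638 -0.3213]
[[0.4563 0.2743 0.015 ]
 [0.4679 0.1081 0.015 ]
 [0.5126 0.2689 0.052 ]
 [0.5238 0.1151 0.052 ]
 [0.478  0.2448 0.029 ]
 [0.4824 0.1945 0.029 ]
 [0.4859 0.1412 0.029 ]]
[ 0.5905  0.1993  0.0659 -0.1086] [ 0.9176  1.344   0.4624 -2.1197 -0.5109  5.3403 -1.1379 -0.4924  0.7401
 -0.8084 -0.2085 -2.3374 -0.2627 -0.9264]
lid n 143 ang [1.7041 1.7204 1.798 ] r 0.14240633819370915 y [-0.0722  0.0784]
green tray z [nan nan nan nan nan] [nan nan] [nan nan]
```

```bash
cat >> h.py <<'E'
TO=np.array([.590,.198,.055]); TR=R.from_euler('z',.07)*R.from_euler('y',-30,degrees=True); 
def down(yaw): return R.from_euler('z',yaw)*R.from_euler('x',np.pi)
TT=TR*R.from_euler('x',np.pi)
def tray(x,y,z): return TO+TR.apply([x,y,z])
E
python3 - <<'E'
from h import *
plan([.6197,-.1879,.105],down(-.592))
E
```

```text
t 0.1 p0 [ 0.215 -0.506  0.205] shift [16.56 -4.48  3.34] turn [-0.01  0.    8.28] shift after turn [  5.28 -16.33   3.33]
```

Request:
send_rows --motion '[[[0,0,0.1],[0,0,0.92],0.3],[[0,0,0.1],[0,0,0.92],0.3],[[0,0,0.1],[0,0,0.92],0.3],[[0,0,0.1],[0,0,0.92],0.3],[[0,0,0.1],[0,0,0.92],0.3],[[0,0,0.1],[0,0,0.92],0.3],[[0,0,0.1],[0,0,0.92],0.3],[[0,0,0.1],[0,0,0.92],0.3],[[0,0,0.1],[0,0,0.92],0.3],[[0.31,-0.96,0.17],[0,0,0],0.3],[[0.31,-0.96,0.17],[0,0,0],0.3],[[0.31,-0.96,0.17],[0,0,0],0.3]]'

```text
time_s: 1.3
ee_pos: [0.287, -0.4492, 0.1626]
eef_rot: [-3.141, 0.001, -0.592]
force: [1.0, 0.3, 0.1]
grip_width: 0.0611
grip_force: 0.0
```

Request:
send_rows --motion '[[[0.31,-0.96,0.17],[0,0,0],0.3],[[0.31,-0.96,0.17],[0,0,0],0.3],[[0.31,-0.96,0.17],[0,0,0],0.3],[[0.31,-0.96,0.17],[0,0,0],0.3],[[0.31,-0.96,0.17],[0,0,0],0.3],[[0.31,-0.96,0.17],[0,0,0],0.3],[[0.31,-0.96,0.17],[0,0,0],0.3],[[0.31,-0.96,0.17],[0,0,0],0.3],[[0.31,-0.96,0.17],[0,0,0],0.3],[[0.31,-0.96,0.17],[0,0,0],0.3],[[0.31,-0.96,0.17],[0,0,0],0.3],[[0.31,-0.96,0.17],[0,0,0],0.3]]'

```text
time_s: 2.5
ee_pos: [0.5726, -0.2245, 0.1014]
eef_rot: [3.141, 0.001, -0.592]
force: [-0.4, -0.3, -0.8]
grip_width: 0.0612
grip_force: 0.0
```

Run:
```python
from h import *
plan([.6197,-.1879,.010],down(-.592)); print(get_obs()['grip_width'])
```

```text
t 2.5 p0 [ 0.5726 -0.2245  0.1014] shift [ 0.63 -1.89  3.04] turn [0.   0.01 0.  ] shift after turn [ 0.62 -1.89  3.05]
0.061247484132941406
```

Request:
send_rows --motion '[[[0.32,-0.95,0],[0,0,0],0.3],[[0.31,-0.94,0],[0,0,0],0.3],[[0,0,1],[0,0,0],0.3],[[0,0,1],[0,0,0],0.3],[[0,0,0.7],[0,0,0],0.3],[[0,0,0.34],[0,0,0],0.3],[[0,0,0],[0,0,0],-1],[[0,0,0],[0,0,0],-1],[[0,0,0],[0,0,0],-1],[[0,0,0],[0,0,0],-1],[[0,0,-0.7],[0,0,0],-1],[[0,0,-1],[0,0,0],-1]]' --squeeze 25

```text
time_s: 3.7
ee_pos: [0.6185, -0.1887, 0.0615]
eef_rot: [3.141, 0.002, -0.592]
force: [-0.8, 0.0, 0.1]
grip_width: 0.0166
grip_force: 0.0
```

Run:
```python
from h import *
print(get_obs()['grip_width'],get_obs()['grip_force'])
plan(tray(0,0,.12),TT); plan(tray(0,0,.036),TT); print(tray(0,0,.12),tray(0,0,.036))
```

```text
0.016633632430351323 0.0
t 3.7 p0 [ 0.6185 -0.1887  0.0615] shift [-9.56 -8.94 -3.23] turn [ 1.44  4.22 -5.39] shift after turn [ -0.15 -12.93  -3.84]
t 3.7 p0 [ 0.6185 -0.1887  0.0615] shift [-8.45 -9.8  -0.81] turn [ 1.44  4.22 -5.39] shift after turn [ -0.15 -12.93  -1.04]
[0.53014694 0.19380343 0.15892305] [0.57204408 0.19674103 0.08617691]
```

Run:
```python
from h import *
c=shot('top','t1'); s=shot('side','s1')
a=cv2.resize(c['pixels'][150:230,340:460],None,fx=3,fy=3); b=cv2.resize(s['pixels'][120:220,290:410],None,fx=3,fy=3)
b=b[:240]
cv2.imwrite('pics/v1.png',np.hstack([a,b])[:,:,::-1])
print(get_obs()['grip_width'],obj(c,(383,419,165,205),'g'))
```

```text
0.008693463393860765 (array([ 0.59851274, -0.19041657]), np.float64(-1.3773783961023616), np.float64(0.10191523183402984), np.float64(0.04275856115650245), array([ 0.59901403, -0.19297592]))
```

View pics/v1.png

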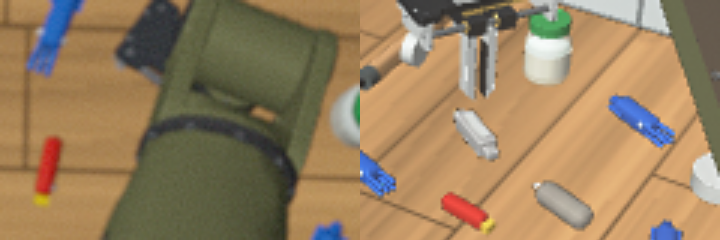

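The spoon is still on the table below the nearly shut fingers, at side pixel (329,164) as before. The fingers were still closing when the arm lifted.

Run:
```python
from h import *
for n in('s0','s1'):
    c=ld(n); 
    C=cloud(c)[150:180,315:345].reshape(-1,3); Q=C[(C[:,2]>.006)&(C[:,2]<.04)]; print(n,obj(c,(312,345,153,178),'g',.012), len(Q),Q.mean(0))
plan([.6197,-.1879,.010],down(-.592))
```

```text
s0 (array([ 0.62064496, -0.18820281]), np.float64(-0.6729901729190421), np.float64(0.10233285755176857), np.float64(0.03436687344040848), array([ 0.62155797, -0.1889306 ])) 140 [ 0.61578545 -0.18005684  0.01985504]
s1 (array([ 0.6205882 , -0.18827501]), np.float64(-0.6684307574462282), np.float64(0.10237926340519976), np.float64(0.034220138403207534), array([ 0.62129743, -0.18883509])) 143 [ 0.6156438  -0.17995509  0.01972346]
t 3.8 p0 [ 0.6212 -0.1897  0.0666] shift [-0.09 -0.02  1.88] turn [-0.01 -0.06  0.  ] shift after turn [-0.07 -0.02  1.89]
```

Request:
send_rows --motion '[[[0,0,0],[0,0,0],0.1],[[0,0,0],[0,0,0],0.1],[[0,0,0],[0,0,0],0.1],[[0,0,0],[0,0,0],0.1],[[0,0,0],[0,0,0],0.1],[[0,0,0],[0,0,0],0.1]]'

```text
time_s: 4.4
ee_pos: [0.6191, -0.1889, 0.0615]
eef_rot: [3.141, 0.0, -0.592]
force: [0.7, 0.1, -0.0]
grip_width: 0.0506
grip_force: 0.0
```

Request:
send_rows --motion '[[[0,0,0.9],[0,0,0],0.1],[[0,0,0.82],[0,0,0],0.1],[[0,0,0],[0,0,0],0.1],[[0,0,0],[0,0,0],-1],[[0,0,0],[0,0,0],-1],[[0,0,0],[0,0,0],-1],[[0,0,0],[0,0,0],-1],[[0,0,0],[0,0,0],-1],[[0,0,0],[0,0,0],-1],[[0,0,0],[0,0,0],-1],[[0,0,0],[0,0,0],-1]]' --squeeze 25

```text
time_s: 5.5
ee_pos: [0.6197, -0.1892, 0.0113]
eef_rot: [-3.141, -0.002, -0.592]
force: [-0.7, 0.5, 6.7]
grip_width: 0.0257
grip_force: 25.0
```

Request:
send_rows --motion '[[[0,0,-0.7],[0,0,0],-1],[[0,0,-1],[0,0,0],-1],[[0,0,-1],[0,0,0],-1],[[0,0,-1],[0,0,0],-1],[[0,0,0],[0.24,0.7,-0.9],-1],[[0,0,0],[0.24,0.7,-0.9],-1],[[0,0,0],[0.24,0.7,-0.9],-1],[[0,0,0],[0.24,0.7,-0.9],-1],[[0,0,0],[0.24,0.7,-0.9],-1],[[0,0,0],[0.24,0.7,-0.9],-1]]'

```text
time_s: 6.5
ee_pos: [0.6189, -0.1885, 0.1213]
eef_rot: [-3.137, -0.512, 0.056]
force: [-0.4, 0.2, -0.9]
grip_width: 0.0256
grip_force: 25.0
```

Run:
```python
from h import *
print(get_obs()['grip_width'],get_obs()['grip_force'])
plan(tray(0,0,.08),TT); plan(tray(0,0,.037),TT)
```

```text
0.025578303517806194 24.999675750732422
t 6.5 p0 [ 0.6189 -0.1885  0.1213] shift [ -1.33 -12.9   -0.8 ] turn [ 0.02  0.1  -0.1 ] shift after turn [ -1.16 -12.92  -0.78]
t 6.5 p0 [ 0.6189 -0.1885  0.1213] shift [ -1.31 -12.91   0.63] turn [ 0.02  0.1  -0.1 ] shift after turn [ -1.16 -12.92   0.65]
```

Request:
send_rows --motion '[[[-0.09,-1,-0.3],[0,0.1,-0.1],-1],[[-0.09,-1,-0.3],[0,0,0],-1],[[-0.09,-1,-0.18],[0,0,0],-1],[[-0.09,-1,0],[0,0,0],-1],[[-0.09,-1,0],[0,0,0],-1],[[-0.09,-1,0],[0,0,0],-1],[[-0.09,-1,0],[0,0,0],-1],[[-0.09,-1,0],[0,0,0],-1],[[-0.1,-1,0],[0,0,0],-1],[[-0.1,-1,0],[0,0,0],-1],[[-0.1,-1,0],[0,0,0],-1],[[-0.1,-1,0],[0,0,0],-1]]'

```text
time_s: 7.7
ee_pos: [0.5552, 0.1693, 0.1251]
eef_rot: [-3.141, -0.521, 0.064]
force: [1.3, -0.4, -0.8]
grip_width: 0.026
grip_force: 25.0
```

Run:
```python
from h import *
s=shot('side','s2'); print(get_obs()['force'])
plan(tray(0,0,.037),TT)
cv2.imwrite('pics/v2.png',cv2.resize(s['pixels'][100:290,190:390],None,fx=3,fy=3)[:,:,::-1])
```

```text
[-0.88291591  1.13746072 -1.86867453]
t 7.75 p0 [0.5548 0.1723 0.125 ] shift [-0.1  -0.77  1.4 ] turn [ 0.01  0.02 -0.03] shift after turn [-0.1  -0.77  1.4 ]
```

View pics/v2.png

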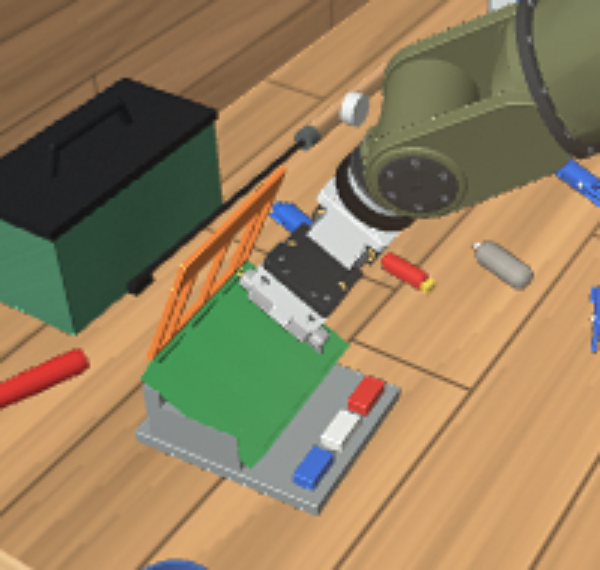

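The gripper with the spoon hangs just short of the middle pocket, well in front of the orange lid. White is the middle marker, at crop (342,430).

Request:
send_rows --motion '[[[-0.1,-0.77,0],[0,0,0],-1],[[0,0,0.5],[0,0,0],-1],[[0,0,0.5],[0,0,0],-1],[[0,0,0.4],[0,0,0],-1],[[0,0,0],[0,0,0],-1],[[0,0,0],[0,0,0],-1]]'

```text
time_s: 8.35
ee_pos: [0.5724, 0.1922, 0.0871]
eef_rot: [-3.141, -0.52, 0.064]
force: [0.1, -1.0, -2.3]
grip_width: 0.0257
grip_force: 25.0
```

Run:
```python
from h import *
plan(tray(0,0,.037),TT); print(get_obs()['force'])
p,r=rpose(); print(TR.inv().apply(p-TO))
```

```text
t 8.35 p0 [0.5724 0.1922 0.0871] shift [-0.02 -0.15 -0.01] turn [ 0.02  0.03 -0.04] shift after turn [-0.02 -0.15 -0.01]
[ 0.07767936 -0.97356201 -2.26944829]
[ 0.00047503 -0.0045831   0.03682152]
```

Request:
send_rows --motion '[[[0,-0.15,0],[0,0,0],-1],[[0,0,0],[0,0,0],-1],[[0,0,0],[0,0,0],-0.2],[[0,0,0],[0,0,0],-0.1],[[0,0,0],[0,0,0],0],[[0,0,0],[0,0,0],0],[[0,0,0],[0,0,0],0],[[0,0,-0.5],[0,0,0],0],[[0,0,-1],[0,0,0],0],[[0,0,-1],[0,0,0],0],[[0,0,-0.5],[0,0,0],0],[[0,0,0],[0,0,0],0]]'

```text
time_s: 9.55
ee_pos: [0.5277, 0.1943, 0.1673]
eef_rot: [-3.14, -0.524, 0.064]
force: [-0.4, 1.1, 0.3]
grip_width: 0.0471
grip_force: 0.0
```

Run:
```python
from h import *
t=shot('top','t3');s=shot('side','s3')
plan([.4638,-.3213,.13],down(-.441))
a=cv2.resize(t['pixels'][155:245,225:310],None,fx=4.5,fy=4.5);b=cv2.resize(s['pixels'][150:275,215:330],None,fx=3.24,fy=3.24)[:405]
cv2.imwrite('pics/v3.png',np.hstack([a,b[:a.shape[0]]])[:,:,::-1])
```

```text
t 9.65 p0 [0.5276 0.194  0.1648] shift [-3.38 17.   -0.61] turn [-1.1  -4.24  4.12] shift after turn [ 5.41 16.44  1.16]
```

View pics/v3.png

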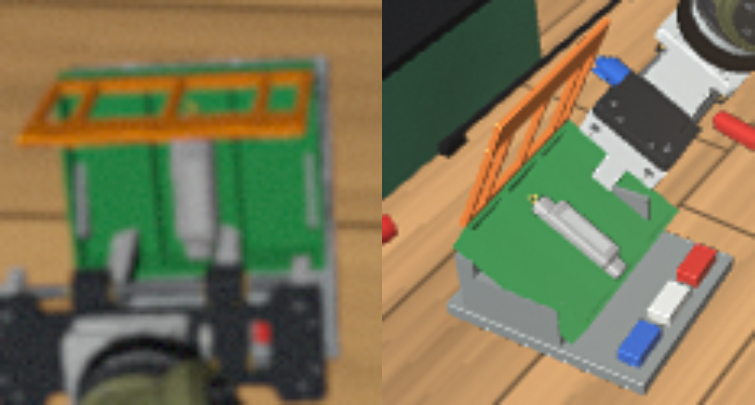

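The spoon lies lengthwise in the middle pocket, at crop (195,195) in the top view and (580,235) in the side view. Next is the squid.

Request:
send_rows --motion '[[[-0.2,1,0],[0,0,0],0.2],[[-0.2,1,0],[0,0,0],0.2],[[-0.2,1,0],[0,0,0],0.2],[[-0.2,1,0],[0,0,0],0.2],[[-0.2,1,0],[0,0,0],0.2],[[-0.2,1,0],[0,0,0],0.2],[[-0.2,1,0],[-0.18,-0.7,0.69],0.2],[[-0.2,1,0],[-0.18,-0.7,0.69],0.2],[[-0.2,1,0],[-0.18,-0.7,0.69],0.2],[[-0.2,1,0],[-0.18,-0.7,0.69],0.2],[[-0.2,1,0],[-0.18,-0.7,0.69],0.2],[[-0.2,1,0],[-0.18,-0.7,0.69],0.2]]'

```text
time_s: 10.85
ee_pos: [0.448, -0.1598, 0.131]
eef_rot: [-3.139, 0.001, -0.447]
force: [0.4, -0.1, 0.3]
grip_width: 0.0565
grip_force: 0.0
```

Run:
```python
from h import *
plan([.4638,-.3213,.10],down(-.441)); print(get_obs()['qpos'])
```

```text
t 10.85 p0 [ 0.448  -0.1598  0.131 ] shift [2.8  4.63 1.02] turn [-0.02  0.01 -0.05] shift after turn [2.77 4.65 1.03]
[-0.4212039   0.21577863  1.81147503  0.00324819  1.11536734  1.59525671]
```

Request:
send_rows --motion '[[[0.58,0.94,0.2],[0,0,0],0.2],[[0.58,0.94,0.2],[0,0,0],0.2],[[0.58,0.94,0.2],[0,0,0],0.2],[[0.58,0.94,0.2],[0,0,0],0.2],[[0.58,0.94,0.2],[0,0,0],0.2],[[0,0,0],[0,0,0],0.2]]'

```text
time_s: 11.45
ee_pos: [0.4662, -0.326, 0.0992]
eef_rot: [-3.137, -0.001, -0.446]
force: [-0.6, 0.3, -0.4]
grip_width: 0.0563
grip_force: 0.0
```

Run:
```python
from h import *
c=shot('side','s4'); c0=ld('s0')
print(obj(c0,(365,405,140,175),'blue')); print(obj(c,(365,405,140,175),'blue'))
plan([.468,-.3232,.010],down(-.441))
```

```text
(array([ 0.46380269, -0.32213454]), np.float64(-0.5183322299551095), np.float64(0.11177063153401057), np.float64(0.03893295303653563), array([ 0.46394737, -0.32221705]))
(array([ 0.46380269, -0.32213454]), np.float64(-0.5183322299551095), np.float64(0.11177063153401057), np.float64(0.03893295303653563), array([ 0.46394737, -0.32221705]))
t 11.5 p0 [ 0.4663 -0.3243  0.0997] shift [ 0.03 -0.04  2.99] turn [-0.04 -0.01 -0.04] shift after turn [ 0.04 -0.06  2.99]
```

Request:
send_rows --motion '[[[0.04,-0.05,1],[0,0,0],0.2],[[0,0,1],[0,0,0],0.2],[[0,0,0.98],[0,0,0],0.2],[[0,0,0],[0,0,0],-1],[[0,0,0],[0,0,0],-1],[[0,0,0],[0,0,0],-1],[[0,0,0],[0,0,0],-1],[[0,0,0],[0,0,0],-1],[[0,0,0],[0,0,0],-1],[[0,0,0],[0,0,0],-1],[[0,0,0],[0,0,0],-1],[[0,0,0],[0,0,0],-1]]' --squeeze 25

```text
time_s: 12.7
ee_pos: [0.4698, -0.3225, 0.014]
eef_rot: [-3.138, -0.006, -0.443]
force: [-0.8, 0.6, 7.8]
grip_width: 0.0236
grip_force: 25.0
```

Request:
send_rows --motion '[[[0,0,-0.7],[0,0,0],-1],[[0,0,-1],[0,0,0],-1],[[0,0,-1],[0,0,0],-1],[[0,0,-1],[0,0,0],-1],[[0,0,-1],[0,0,0],-1]]'

```text
time_s: 13.2
ee_pos: [0.4683, -0.3222, 0.1554]
eef_rot: [-3.138, -0.005, -0.443]
force: [0.5, -0.7, -0.5]
grip_width: 0.0237
grip_force: 25.0
```

Run:
```python
from h import *
print(get_obs()['grip_width'],get_obs()['grip_force'])
plan(tray(0,.052,.09),TT)
s=shot('side','s5')
cv2.imwrite('pics/v5.png',cv2.resize(s['pixels'][80:200,330:450],None,fx=3,fy=3)[:,:,::-1])
```

```text
0.023697096314629608 24.998290836811066
t 13.2 p0 [ 0.4683 -0.3222  0.1554] shift [ -5.93 -18.18   0.79] turn [ 1.1   4.22 -4.18] shift after turn [  2.88 -18.75   2.53]
```

View pics/v5.png

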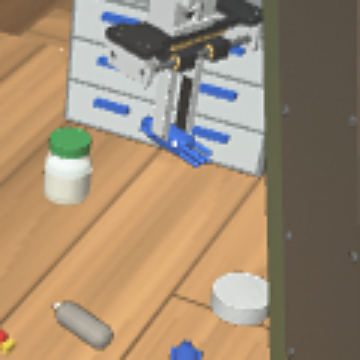

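The squid hangs lengthwise between the fingers at crop (178,140), held near the middle of its body.

Request:
send_rows --motion '[[[0,0,0],[0.18,0.7,-0.7],-1],[[0,0,0],[0.18,0.7,-0.7],-1],[[0,0,0],[0.18,0.7,-0.7],-1],[[0,0,0],[0.18,0.7,-0.7],-1],[[0,0,0],[0.18,0.7,-0.7],-1],[[0,0,0],[0.18,0.7,-0.7],-1],[[0.15,-0.98,0.1],[0,0,0],-1],[[0.15,-0.98,0.1],[0,0,0],-1],[[0.15,-0.98,0.1],[0,0,0],-1],[[0.15,-0.98,0.1],[0,0,0],-1],[[0.15,-0.98,0.1],[0,0,0],-1],[[0.15,-0.98,0.1],[0,0,0],-1]]'

```text
time_s: 14.45
ee_pos: [0.4881, -0.1429, 0.1515]
eef_rot: [3.14, -0.521, 0.072]
force: [0.4, 0.6, -0.7]
grip_width: 0.0239
grip_force: 25.0
```

Request:
send_rows --motion '[[[0.15,-0.98,0.1],[0,0,0],-1],[[0.15,-0.98,0.1],[0,0,0],-1],[[0.15,-0.98,0.1],[0,0,0],-1],[[0.15,-0.98,0.1],[0,0,0],-1],[[0.15,-0.98,0.1],[0,0,0],-1],[[0.15,-0.98,0.1],[0,0,0],-1],[[0.15,-0.98,0.1],[0,0,0],-1],[[0.15,-0.98,0.1],[0,0,0],-1],[[0.15,-0.98,0.1],[0,0,0],-1],[[0.15,-0.98,0.1],[0,0,0],-1],[[0.15,-0.98,0.1],[0,0,0],-1],[[0.15,-0.98,0.1],[0,0,0],-1]]'

```text
time_s: 15.65
ee_pos: [0.5276, 0.2137, 0.1466]
eef_rot: [3.14, -0.521, 0.072]
force: [1.6, 0.1, -0.7]
grip_width: 0.0238
grip_force: 25.0
```

Run:
```python
from h import *
print(get_obs()['grip_width'],get_obs()['grip_force'],get_obs()['qpos'])
plan(tray(0,.052,.038),TT)
```

```text
0.0238395133706915 24.99839186668396 [ 0.39667444  0.1741858   1.91591068 -0.29883415  0.57462336  2.10794515]
t 15.65 p0 [0.5276 0.2137 0.1466] shift [ 0.25 -1.07  2.4 ] turn [0.   0.03 0.01] shift after turn [ 0.24 -1.07  2.4 ]
```

Request:
send_rows --motion '[[[0.25,-0.6,0],[0,0,0],-1],[[0.22,-0.47,0],[0,0,0],-1],[[0,0,0.8],[0,0,0],-1],[[0,0,0.8],[0,0,0],-1],[[0,0,0.5],[0,0,0],-1],[[0,0,0.3],[0,0,0],-1],[[0,0,0],[0,0,0],-1]]'

```text
time_s: 16.35
ee_pos: [0.5731, 0.2475, 0.09]
eef_rot: [3.14, -0.519, 0.072]
force: [0.2, 0.0, -0.8]
grip_width: 0.0236
grip_force: 25.0
```

Run:
```python
from h import *
plan(tray(.007,.052,.037),TT); print(get_obs()['force'])
```

```text
t 16.35 p0 [0.5731 0.2475 0.09  ] shift [ 0.04 -0.05 -0.  ] turn [0.01 0.04 0.01] shift after turn [ 0.04 -0.05 -0.  ]
[ 0.16085469  0.02467562 -0.83215333]
```

Request:
send_rows --motion '[[[0.04,-0.05,0],[0,0,0],-1],[[0,0,0],[0,0,0],-0.2],[[0,0,0],[0,0,0],-0.1],[[0,0,0],[0,0,0],0],[[0,0,0],[0,0,0],0],[[0,0,0],[0,0,0],0],[[0,0,0],[0,0,0],0],[[0,0,-0.5],[0,0,0],0],[[0,0,-1],[0,0,0],0],[[0,0,-1],[0,0,0],0],[[0,0,-0.5],[0,0,0],0],[[0,0,0],[0,0,0],0]]'

```text
time_s: 17.55
ee_pos: [0.5297, 0.2467, 0.1716]
eef_rot: [3.141, -0.523, 0.072]
force: [0.1, 0.0, -0.3]
grip_width: 0.0473
grip_force: 0.0
```

Run:
```python
from h import *
t=shot('top','t6');s=shot('side','s6')
plan([.4668,-.1200,.13],down(-.35))
print(obj(ld('s0'),(342,373,176,198),'g'),obj(s,(342,373,176,198),'g'))
a=cv2.resize(t['pixels'][155:245,225:310],None,fx=4.5,fy=4.5);b=cv2.resize(s['pixels'][150:275,215:330],None,fx=3.24,fy=3.24)[:405]
cv2.imwrite('pics/v6.png',np.hstack([a,b[:a.shape[0]]])[:,:,::-1])
```

```text
t 17.65 p0 [0.5297 0.2463 0.1691] shift [-3.23 12.03 -0.32] turn [-0.9  -4.27  3.43] shift after turn [ 2.22 12.19  1.3 ]
(array([ 0.47234427, -0.12413315]), np.float64(-0.4270701716508186), np.float64(0.08841950749448668), np.float64(0.038639269812290836), array([ 0.46983046, -0.12298916])) (array([ 0.47234427, -0.12413315]), np.float64(-0.4270701716508186), np.float64(0.08841950749448668), np.float64(0.038639269812290836), array([ 0.46983046, -0.12298916]))
```

View pics/v6.png

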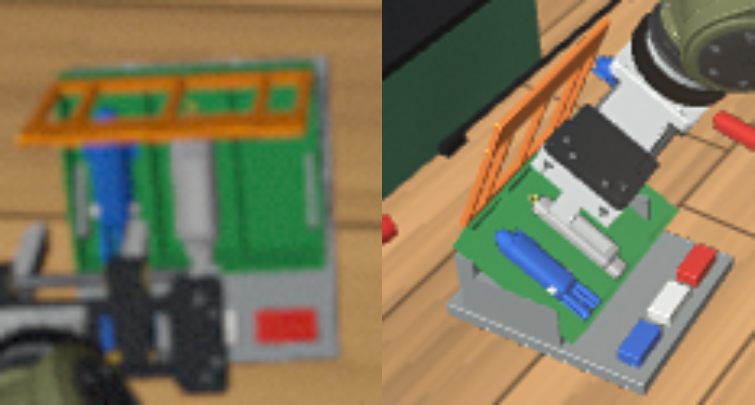

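The squid lies lengthwise in the left pocket behind blue, and the spoon is still in place beside it. Now the sinker.

Request:
send_rows --motion '[[[-0.15,1,0],[0,0,0],0.2],[[-0.15,1,0],[0,0,0],0.2],[[-0.15,1,0],[0,0,0],0.2],[[-0.15,1,0],[0,0,0],0.2],[[-0.15,1,0],[0,0,0],0.2],[[-0.15,1,0],[0,0,0],0.2],[[-0.15,1,0],[-0.15,-0.71,0.57],0.2],[[-0.15,1,0],[-0.15,-0.71,0.57],0.2],[[-0.15,1,0],[-0.15,-0.71,0.57],0.2],[[-0.15,1,0],[-0.15,-0.71,0.57],0.2],[[-0.15,1,0],[-0.15,-0.71,0.57],0.2],[[-0.15,1,0],[-0.15,-0.71,0.57],0.2]]'

```text
time_s: 18.85
ee_pos: [0.4749, -0.1112, 0.144]
eef_rot: [3.141, 0.004, -0.352]
force: [0.2, 0.8, 0.3]
grip_width: 0.0562
grip_force: 0.0
```

Run:
```python
from h import *
plan([.467,-.120,.012],down(-.35))
```

```text
t 18.85 p0 [ 0.4749 -0.1112  0.144 ] shift [-0.13  0.36  4.4 ] turn [ 0.01  0.03 -0.01] shift after turn [-0.15  0.37  4.4 ]
```

Request:
send_rows --motion '[[[-0.14,0.36,0.5],[0,0,0],0.2],[[0,0,1],[0,0,0],0.2],[[0,0,1],[0,0,0],0.2],[[0,0,1],[0,0,0],0.2],[[0,0,1.0],[0,0,0],0.2],[[0,0,0.03],[0,0,0],-1],[[0,0,0],[0,0,0],-1],[[0,0,0],[0,0,0],-1],[[0,0,0],[0,0,0],-1],[[0,0,0],[0,0,0],-1],[[0,0,0],[0,0,0],-1],[[0,0,0],[0,0,0],-1]]' --squeeze 30

```text
time_s: 20.05
ee_pos: [0.4687, -0.1189, 0.0106]
eef_rot: [3.142, -0.004, -0.348]
force: [-1.8, -0.7, 6.9]
grip_width: 0.0277
grip_force: 30.0
```

Request:
send_rows --motion '[[[0,0,0],[0,0,0],-1],[[0,0,0],[0,0,0],-1],[[0,0,-0.7],[0,0,0],-1],[[0,0,-1],[0,0,0],-1],[[0,0,-1],[0,0,0],-1],[[0,0,-1],[0,0,0],-1],[[0,0,-1],[0,0,0],-1]]'

```text
time_s: 20.75
ee_pos: [0.4676, -0.1184, 0.1522]
eef_rot: [-3.141, -0.002, -0.348]
force: [-0.4, -0.1, -1.3]
grip_width: 0.0277
grip_force: 30.0
```

Run:
```python
from h import *
print(get_obs()['grip_width'],get_obs()['grip_force'])
plan(tray(0,-.052,.09),TT)
s=shot('side','s7')
cv2.imwrite('pics/v7.png',cv2.resize(s['pixels'][110:220,300:420],None,fx=3,fy=3)[:,:,::-1])
```

```text
0.027711805948952124 29.99976933002472
t 20.75 p0 [ 0.4676 -0.1184  0.1522] shift [-0.43 -9.11  0.64] turn [ 0.92  4.28 -3.4 ] shift after turn [ 2.54 -8.5   2.21]
```

View pics/v7.png

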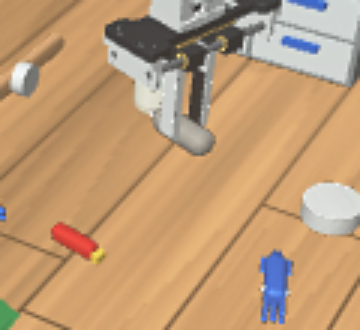

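The sinker is held lengthwise between the fingers at crop (185,130).

Request:
send_rows --motion '[[[0,0,0],[0.15,0.71,-0.57],-1],[[0,0,0],[0.15,0.71,-0.57],-1],[[0,0,0],[0.15,0.71,-0.57],-1],[[0,0,0],[0.15,0.71,-0.57],-1],[[0,0,0],[0.15,0.71,-0.57],-1],[[0,0,0],[0.15,0.71,-0.57],-1],[[0.4,-0.9,0.1],[0,0,0],-1],[[0.4,-0.9,0.1],[0,0,0],-1],[[0.4,-0.9,0.1],[0,0,0],-1],[[0.4,-0.9,0.1],[0,0,0],-1],[[0.4,-0.9,0.1],[0,0,0],-1],[[0.2,-0.9,0.1],[0,0,0],-1]]'

```text
time_s: 22.0
ee_pos: [0.5231, 0.0491, 0.1682]
eef_rot: [3.141, -0.52, 0.071]
force: [-0.3, -0.6, -0.7]
grip_width: 0.0276
grip_force: 30.0
```

Request:
send_rows --motion '[[[0.1,-0.9,0.2],[0,0,0],-1],[[0.1,-0.9,0.2],[0,0,0],-1],[[0.1,-0.9,0.2],[0,0,0],-1],[[0,0,0],[0,0,0],-1]]'

```text
time_s: 22.4
ee_pos: [0.5334, 0.1321, 0.1558]
eef_rot: [3.141, -0.518, 0.073]
force: [0.2, 0.4, -0.9]
grip_width: 0.028
grip_force: 30.0
```

Run:
```python
from h import *
print(get_obs()['grip_width'],get_obs()['grip_force'])
plan(tray(0,-.052,.037),TT)
```

```text
0.02795889258014162 30.00019669532776
t 22.4 p0 [0.5334 0.1321 0.1558] shift [ 0.1  -0.32  2.7 ] turn [-0.01  0.04  0.02] shift after turn [ 0.08 -0.33  2.7 ]
```

Request:
send_rows --motion '[[[0.08,-0.32,0.2],[0,0,0],-1],[[0,0,0.8],[0,0,0],-1],[[0,0,0.8],[0,0,0],-1],[[0,0,0.6],[0,0,0],-1],[[0,0,0.25],[0,0,0],-1],[[0,0,0],[0,0,0],-1],[[0,0,0],[0,0,0],-1]]'

```text
time_s: 23.1
ee_pos: [0.5743, 0.142, 0.089]
eef_rot: [3.141, -0.519, 0.07]
force: [-0.6, -0.4, -0.7]
grip_width: 0.0275
grip_force: 30.0
```

Run:
```python
from h import *
plan(tray(0,-.052,.037),TT); print(get_obs()['force'])
```

```text
t 23.1 p0 [0.5743 0.142  0.089 ] shift [ 0.   -0.09  0.08] turn [0.01 0.04 0.  ] shift after turn [-0.   -0.09  0.08]
[-0.6290598  -0.44084505 -0.65603551]
```

Request:
send_rows --motion '[[[0,-0.08,0.07],[0,0,0],-1],[[0,0,0],[0,0,0],-0.2],[[0,0,0],[0,0,0],-0.1],[[0,0,0],[0,0,0],0.05],[[0,0,0],[0,0,0],0.05],[[0,0,0],[0,0,0],0.05],[[0,0,0],[0,0,0],0.05],[[0,0,-0.5],[0,0,0],0.05],[[0,0,-1],[0,0,0],0.05],[[0,0,-1],[0,0,0],0],[[0,0,-1],[0,0,0],-1],[[0,0,-1],[0,0,0],-1]]'

```text
time_s: 24.3
ee_pos: [0.5076, 0.14, 0.2046]
eef_rot: [3.141, -0.518, 0.071]
force: [0.1, 0.1, 0.3]
grip_width: 0.0344
grip_force: 0.0
```

Request:
send_rows --motion '[[[0,0,-1],[0,0,0],-1],[[0,0,-1],[0,0,0],-1],[[0,0,-1],[0,0,0],-1],[[0,0,-1],[0,0,0],-1]]'

```text
time_s: 24.7
ee_pos: [0.4482, 0.1358, 0.309]
eef_rot: [3.141, -0.519, 0.071]
force: [-0.1, -0.7, -0.6]
grip_width: 0.0023
grip_force: 0.0
```

Run:
```python
from h import *
t=shot('top','t8');s=shot('side','s8')
def lid(r,th,off): # point on outer face
    th=th; d=np.array([-np.cos(th),0,np.sin(th)]); n=np.array([np.sin(th),0,np.cos(th)])
    return np.array([.065,0,.034])+r*d+off*n
for th in (1.72,1.78): print(th,tray(*lid(.118,th,.006)),tray(*lid(.135,th,.006)))
p=tray(*lid(.118,1.75,.006)); plan([p[0]+.05,p[1],.33],down(.07))
a=cv2.resize(t['pixels'][155:245,225:310],None,fx=4.5,fy=4.5);b=cv2.resize(s['pixels'][150:275,215:330],None,fx=3.24,fy=3.24)[:405]
cv2.imwrite('pics/v8.png',np.hstack([a,b[:a.shape[0]]])[:,:,::-1])
C=cloud(s)[130:230,225:300].reshape(-1,3);col=s['pixels'][130:230,225:300].reshape(-1,3).astype(int)
o=(col[:,0]>150)&(col[:,2]<70)&(col[:,1]>60)&(C[:,2]>.13); t=TR.inv().apply(C[o]-TO)-[.065,0,.034]
print(o.sum(),np.nanpercentile(np.arctan2(t[:,2],-t[:,0]),[10,50,90]),np.nanmax(C[o],0))
```

```text
1.72 [0.59171807 0.19812046 0.22896514] [0.58551624 0.19768562 0.24478754]
1.78 [0.59848625 0.19859501 0.23101638] [0.59324202 0.19822731 0.2471831 ]
t 24.8 p0 [0.4489 0.1362 0.3117] shift [ 6.08 -1.6   2.81] turn [-0.   -4.37  0.  ] shift after turn [ 6.67 -1.61 -0.61]
327 [1.70462339 1.73114838 1.82621614] [0.63224701 0.28547581 0.24617366]
```

View pics/v8.png

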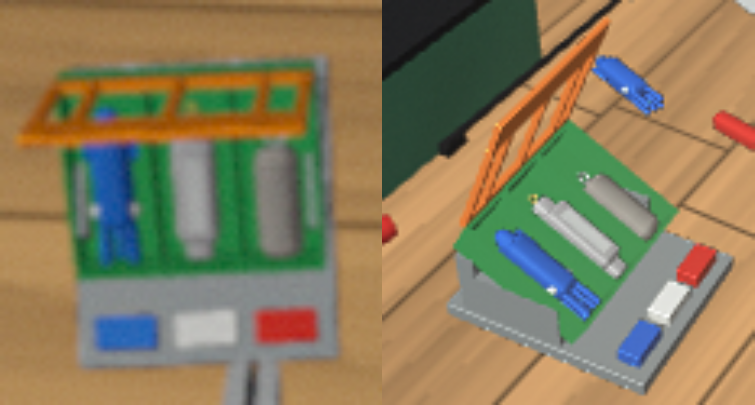

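All three lures lie lengthwise in their pockets, and the lid stands open at about 1.73 rad. Now I'll bring the shut fingers over and behind the lid.

Request:
send_rows --motion '[[[0,0,-0.2],[0,-0.87,0],-1],[[0,0,-0.2],[0,-0.87,0],-1],[[0,0,-0.2],[0,-0.87,0],-1],[[0,0,-0.2],[0,-0.88,0],-1],[[0,0,-0.1],[0,-0.88,0],-1],[[0.95,-0.24,0],[0,0,0],-1],[[0.95,-0.24,0],[0,0,0],-1],[[0.95,-0.24,0],[0,0,0],-1],[[0.95,-0.24,0],[0,0,0],-1],[[0.95,-0.24,0],[0,0,0],-1],[[0.95,-0.24,0],[0,0,0],-1],[[0.95,-0.2,0],[0,0,0],-1]]'

```text
time_s: 26.0
ee_pos: [0.6372, 0.1988, 0.3303]
eef_rot: [3.14, 0.007, 0.07]
force: [-0.9, -0.6, 0.2]
grip_width: 0.0002
grip_force: 0.0
```

Run:
```python
from h import *
plan([.595+.05,.1985,.222],down(.07)); print(get_obs()['qpos'])
```

```text
t 26.0 p0 [0.6372 0.1988 0.3303] shift [0.29 0.03 3.61] turn [0.01 0.06 0.  ] shift after turn [0.26 0.03 3.61]
[2.47547987e-01 5.43634768e-01 8.98885422e-01 2.04554528e-04
 1.70642703e+00 1.74814869e+00]
```

Request:
send_rows --motion '[[[0.27,0.03,0.6],[0,0.06,0],-1],[[0,0,1],[0,0,0],-1],[[0,0,1],[0,0,0],-1],[[0,0,1],[0,0,0],-1],[[0,0,0],[0,0,0],-1]]'

```text
time_s: 26.5
ee_pos: [0.6427, 0.1975, 0.2182]
eef_rot: [3.139, 0.007, 0.07]
force: [-0.2, 0.7, 0.4]
grip_width: 0.0006
grip_force: 0.0
```

Run:
```python
from h import *
print(get_obs()['force'])
Z=R.from_euler('z',.07); Rd=down(.07)
p,r=rpose(); prev=p
def lid(r,th,off):
    d=np.array([-np.cos(th),0,np.sin(th)]); n=np.array([np.sin(th),0,np.cos(th)])
    return np.array([.065,0,.034])+r*d+off*n
for th in list(np.arange(1.75,.2,-.2))+[.15,.08,.03,0]:
    off=.008 if th>.52 else -.008
    off=np.interp(th,[.3,.75],[-.008,.008])
    q=tray(*lid(.118,th,.006))+Z.apply([off,0,0])
    print(round(th,2),q.round(4),(Rd.inv().apply(q-prev)/.03).round(2)); prev=q
```

```text
[-0.22429369  0.72877622  0.41266749]
1.75 [0.6031 0.1989 0.23  ] [-1.32 -0.14 -0.39]
1.55 [0.5813 0.1974 0.221 ] [-0.73 -0.    0.3 ]
1.35 [0.5618 0.196  0.2078] [-0.65  0.    0.44]
1.15 [0.5453 0.1949 0.191 ] [-0.55 -0.    0.56]
0.95 [0.5325 0.194  0.1712] [-0.43  0.    0.66]
0.75 [0.5238 0.1934 0.1493] [-0.29 -0.    0.73]
0.55 [0.5126 0.1926 0.1261] [-0.38 -0.    0.77]
0.35 [0.506  0.1921 0.1025] [-0.22 -0.    0.79]
0.15 [0.5094 0.1924 0.0795] [0.11 0.   0.77]
0.08 [0.5123 0.1926 0.0717] [ 0.1  -0.    0.26]
0.03 [0.5147 0.1927 0.0663] [0.08 0.   0.18]
0 [0.5163 0.1928 0.0631] [ 0.05 -0.    0.11]
```

Request:
send_rows --motion '[[[-0.6,-0.1,-0.35],[0,0,0],-1],[[-0.5,0,0],[0,0,0],-1],[[-0.25,0,0],[0,0,0],-1],[[-0.36,0,0.15],[0,0,0],-1],[[-0.36,0,0.15],[0,0,0],-1],[[-0.33,0,0.22],[0,0,0],-1],[[-0.32,0,0.22],[0,0,0],-1],[[-0.28,0,0.28],[0,0,0],-1],[[-0.28,0,0.28],[0,0,0],-1]]'

```text
time_s: 27.4
ee_pos: [0.546, 0.1941, 0.1959]
eef_rot: [3.141, -0.003, 0.07]
force: [0.0, 0.3, 1.2]
grip_width: 0.0006
grip_force: 0.7
```

Run:
```python
from h import *
plan([.5325,.1940,.1712],down(.07)); print(get_obs()['force'])
s=shot('side','s9');cv2.imwrite('pics/v9.png',cv2.resize(s['pixels'][110:290,200:380],None,fx=3,fy=3)[:,:,::-1])
```

```text
t 27.4 p0 [0.546  0.1941 0.1959] shift [-0.45 -0.03  0.82] turn [ 0.01 -0.02  0.  ] shift after turn [-0.45 -0.03  0.82]
[0.04453362 0.33945045 1.15200217]
```

View pics/v9.png

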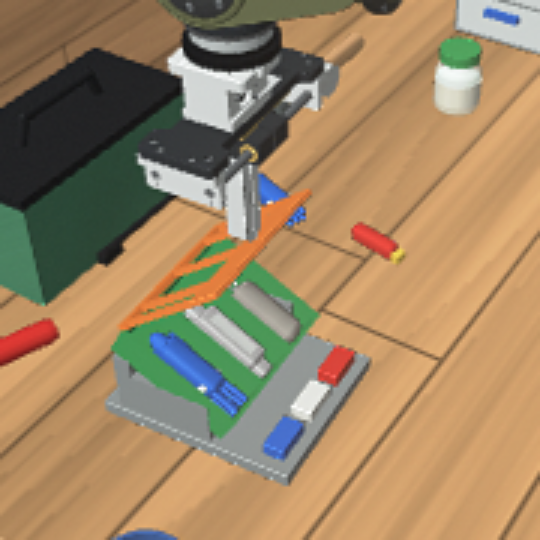

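The shut fingers are on the middle of the strip, at crop (243,225), and the lid is coming over cleanly. I'll continue along the arc.

Request:
send_rows --motion '[[[-0.22,0,0.4],[0,0,0],-1],[[-0.22,0,0.4],[0,0,0],-1],[[-0.15,0,0.37],[0,0,0],-1],[[-0.15,0,0.37],[0,0,0],-1],[[-0.19,0,0.38],[0,0,0],-1],[[-0.19,0,0.38],[0,0,0],-1],[[-0.11,0,0.4],[0,0,0],-1],[[-0.11,0,0.4],[0,0,0],-1],[[0.05,0,0.38],[0,0,0],-1],[[0.05,0,0.3],[0,0,0],-1]]'

```text
time_s: 28.45
ee_pos: [0.5088, 0.1914, 0.0807]
eef_rot: [3.141, -0.001, 0.07]
force: [0.9, 0.5, 1.4]
grip_width: 0.0007
grip_force: 0.6
```

Run:
```python
from h import *
plan([.5163,.1928,.0631],down(.07)); print(get_obs()['force'])
```

```text
t 28.45 p0 [0.5088 0.1914 0.0807] shift [ 0.25 -0.03  0.59] turn [ 0.01 -0.01  0.  ] shift after turn [ 0.25 -0.03  0.59]
[0.85592071 0.48506337 1.40182582]
```

Request:
send_rows --motion '[[[0.1,0,0.2],[0,0,0],-1],[[0.1,0,0.2],[0,0,0],-1],[[0.05,0,0.15],[0,0,0],-1],[[0,0,0.05],[0,0,0],-1],[[0,0,0],[0,0,0],-1]]'

```text
time_s: 28.95
ee_pos: [0.5167, 0.192, 0.0641]
eef_rot: [3.141, -0.002, 0.07]
force: [0.2, -0.7, 2.9]
grip_width: 0.0005
grip_force: 0.8
```

Request:
send_rows --motion '[[[0,0,0.1],[0,0,0],-1],[[0,0,0],[0,0,0],-1]]'

```text
time_s: 29.15
ee_pos: [0.5173, 0.1921, 0.0629]
eef_rot: [3.141, -0.004, 0.07]
force: [-5.0, -3.1, 21.4]
grip_width: 0.0003
grip_force: 10.3
```

Request:
send_rows --motion '[[[0,0,-0.5],[0,0,0],-1],[[0,0,-1],[0,0,0],-1],[[-0.3,0,-1],[0,0,0],-1],[[-0.5,0,-1],[0,0,0],-1],[[-0.5,0,-1],[0,0,0],-1],[[0,0,0],[0,0,0],-1]]'

```text
time_s: 29.75
ee_pos: [0.4775, 0.1898, 0.1998]
eef_rot: [-3.141, -0.007, 0.071]
force: [-0.3, 0.4, 0.0]
grip_width: 0.0002
grip_force: 0.0
```

Run:
```python
from h import *
s=shot('side','s10');cv2.imwrite('pics/v10.png',cv2.resize(s['pixels'][110:340,200:440],None,fx=2.5,fy=2.5)[:,:,::-1])
C=cloud(s)[130:270,215:340].reshape(-1,3);col=s['pixels'][130:270,215:340].reshape(-1,3).astype(int)
o=(col[:,0]>150)&(col[:,2]<70)&(col[:,1]>60); t=TR.inv().apply(C[o]-TO); print(o.sum(),np.nanpercentile(t,[5,50,95],axis=0),np.polyfit(t[:,0],t[:,2],1))
```

```text
** On entry to DLASCL parameter number  4 had an illegal value
 ** On entry to DLASCL parameter number  4 had an illegal value
 ** On entry to DLASCL parameter number  4 had an illegal value
 ** On entry to DLASCL parameter number  4 had an illegal value
 ** On entry to DLASCL parameter number  5 had an illegal value
 ** On entry to DLASCL parameter number  4 had an illegal valueTraceback (most recent call last):
  File "<stdin>", line 4, in <module>
    c, resids, rank, s = lstsq(lhs, rhs, rcond)
                         ~~~~~^^^^^^^^^^^^^^^^^
    x, resids, rank, s = _umath_linalg.lstsq(a, b, rcond,
                         ~~~~~~~~~~~~~~~~~~~^^^^^^^^^^^^^
                                             signature=signature)
                                             ^^^^^^^^^^^^^^^^^^^^
    raise LinAlgError("SVD did not converge in Linear Least Squares")
numpy.linalg.LinAlgError: SVD did not converge in Linear Least Squares
```

View pics/v10.png

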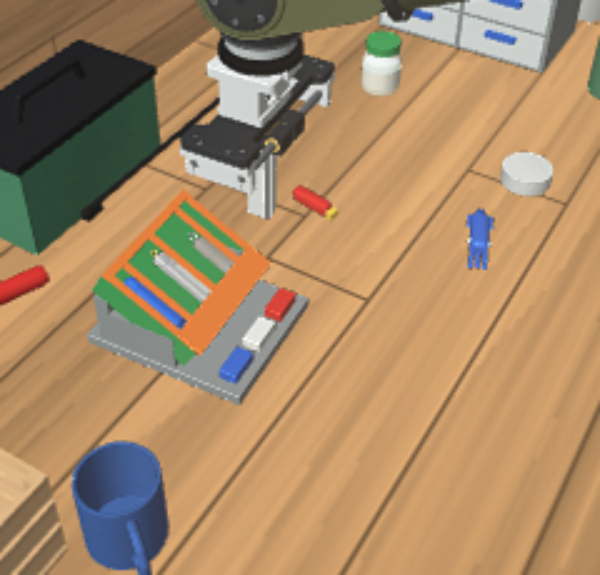

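The lid lies over the tray at crop (190,270), with the lures under its bars. I'll check its angle from the saved depth image.

Run:
```python
from h import *
s=ld('s10');C=cloud(s)[130:270,215:340].reshape(-1,3);col=s['pixels'][130:270,215:340].reshape(-1,3).astype(int)
o=(col[:,0]>150)&(col[:,2]<70)&(col[:,1]>60)&np.isfinite(C[:,0]); t=TR.inv().apply(C[o]-TO); t=t[(abs(t[:,2]-.04)<.02)]
print(len(t),np.percentile(t,[5,50,95],axis=0),np.polyfit(t[:,0],t[:,2],1))
```

```text
1186 [[-0.10033158 -0.07191935  0.03303796]
 [-0.0354321   0.00395511  0.04036943]
 [ 0.06163657  0.08023671  0.04318551]] [0.01822431 0.03996221]
```

```bash
python3 -c "
from station import *
print(hand_in())"
```

```text
the job is handed in; nothing more can be done
None
```

I put the spoon, squid jig and sinker in the pockets behind the white, blue and red markers, in that order, then shut the lid; the job is handed in at about 30 s, with no verdict shown.

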